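Wind the leak tester and hold the flask down in its sprung cradle

ROBOT

A 6-joint arm with a two-finger parallel gripper is mounted at the origin on the work surface. World frame = base frame: x ahead of the robot, y to its left, z up, the work surface at z = 0. Lengths are in mm, angles in rad, forces in N, time in s.
With the tool pointing down it reaches from about 350 to 875 mm from the base axis. Payload 4.2 kg.
Tool frame: the origin (TCP) lies at the very end of the fingers, on their centre line; the grasp point (between the pads) lies arm.hold_point_z behind it (arm.hold_point_z is the distance from the TCP to the grasp point, in mm); y points along the fingers, x is the direction in which the jaws open and shut, and the axes are right-handed (so a half turn about y gives the same grasp; the last joint's range is limited). The gripper opens to 85 mm and grips with 20 to 120 N. Pads are 22 mm wide; open, the fingers measure 114 mm over their backs; the gripper's body (76 mm by 85 mm) begins 54 mm behind the grasp point. The pads swing forward as they close: fully open they stand 13 mm farther back than shut.
Start: joints at [-0.901, 0.385, 0.008, 0, -1.194, -0.259], TCP at [249.602, -572.973, 231.312] pointing down, gripper open.
Joint ranges: [-3.14, 3.14], [-1.21, 2.06], [-1.07, 1.41], [-3.16, 2.05], [-2.99, -0.16], [-3.1, 3.1]. Speed limits (rad/s): [2.79, 2.79, 3.14, 3.14, 3.14, 3.14].

INTERFACE

Orientations are given as a unit quaternion [x, y, z, w].
In Python, from bench import arm gives the robot as it stands.
- The arm moves only by the shell command python3 -m creep 'ROWS'. ROWS is JSON, a list of rows, each a list of 3 entries, a list of its own where there are three numbers: the shift along the world's x, y, z in mm, then the turn, a rotation vector about the world's x, y, z in rad, then the gripper command: -1 is shut, 1 is fully open, values between are in proportion. In form: [[[dx, dy, dz], [wx, wy, wz], jaw], ...]. A call has 1 to 12 rows; each row is the pose to reach, as a shift and turn from the pose commanded when the call began; what a row does not reach only later rows make up. A row lasts 1/12 s, in which the tool goes at most 41.7 mm and 7.16 degrees, less where a joint would pass 70% of its speed; a pose out of reach is approached as far as the arm can. A call with a gripper value outside its range is refused whole. The fingers move at their own pace and stop on an object; the grip force is fixed at half the most. Time passes only in rows, so rows that repeat a pose let the fingers close. It gives the time, the measured TCP pose, the force and the opening at its end, in the units of the state.
- arm.read_state(): the state, without advancing time (a new reading comes with each control period).
- arm.get_image(name): name is "scene" or "top" or "wrist"; returns (picture, depth): 420x560x3 uint8, red, green, blue; 420x560 float32, mm along the optical axis (not along the pixel's ray), 0 where there is no reading.
- arm.camera_params(name): a dict with "camera_matrix" (3x3 intrinsics, pixels), "extrinsics" (4x4, takes a point from world to camera coordinates); the wrist camera has in their place "T_tool_cam" (4x4, takes a point from camera to tool coordinates, whose origin is the TCP and whose axes are the tool frame's). Camera axes: x right, y down, z forward; pixel columns grow to the right and rows downward; lengths in mm; the calibration is good to about 2 mm. A picture is of the moment at which its call begins: read the wrist's pose just before it. camera_params takes no time and is no camera call.
- arm.job_done(): hands the job in, once; it reports no verdict.
The state is a dict: "clock": time; "joints": joint angles; "joint_vel": joint speeds; "joint_efforts": joint torques, N m; "position": TCP position; "ee_rot": TCP orientation; "contact_force": force on the tool from outside, world axes, zero at the start; "wrist_torque": the same for the moment, N m; "gripper_width": finger opening in mm.
Only numpy, scipy, OpenCV 4.12 (cv2) and the standard library are available. Lean on these libraries where they do the work, as an engineer would, in place of code of your own. Each camera call takes 0.05 s, during which the arm holds its last target.

TASK

Start a leak test on the amber flask: wind the red key of the tester's clockwork timer clockwise, in as many partial turns as you need, until its yellow pointer stands in the green sector, and then press the amber flask, standing upright in the orange sprung ring, down until the ring is about flush with the rim of the blue cup. Finish while still holding the flask pressed down, with the fingers on the flask and off the ring. Do not tip the flask over, and leave the green flask and the other things on the bench where they are.

Things in the scene. Friction and masses are not known exactly. Their poses are not given: they have to be found in the camera images.
- tester: Grey base plate of the leak tester, 120 (x) x 260 (y) x 12 mm thick, fixed to the bench; origin under its centre at bench level. At its +y end, centred 75 mm from the origin, stands the white timer block (84 x 84 mm, top 60 mm above the bench, black dial on it); at its -y end, 70 mm from the origin, the blue cup (outer diameter 98 mm, bore 82 mm, rim 52 mm above the bench) in which the sprung ring rides.
- timer_key (a joint): Turn of the red winding key on the timer, rad, growing clockwise seen from above; 0 run down, 3.0 the end stop. The yellow pointer on its disc turns with it; at 0 it points along the tester's +x. The green sector spans 2.2 to 3.0. A weak mainspring opposes the turning; friction keeps the key where it is let go. Turning takes about 0.07 to 0.11 N m.
- key_grip (a point): Point on the key's vertical axis, at the height to grip, 16 mm above the lower edge and 12 mm below the upper edge of its wing, 94.5 mm above the bench. The wing is an upright red plate, 38 mm long along this point's x axis, 10 mm thick along its y axis, 28 mm tall; the point's z axis is up and the pointer lies along its +x. The wing's top is 106.5 mm above the bench; below the wing are a 12 mm shaft (14 mm high) and a flat disc of 54 mm diameter lying on the dial.
- cradle (a joint): How far the sprung ring is pressed down, m: 0 up, 0.020 its top is flush with the blue cup's rim, 0.022 the end stop. The spring pushes up with 5 N at 0, growing by 0.4 N per mm to 13 N at 0.020; the flask's weight alone does not press it down.
- seat (a point): Centre of the upper face of the orange sprung ring; it goes down with the ring. z up. 72 mm above the bench while the ring is up. The ring has an outer diameter of 78 mm, a bore of 50 mm at the top and is 10 mm thick. A flask resting in it stands with its foot about 8 mm below this point, centred.
- amber_flask: Closed round flask of amber glass, 106 mm tall, 0.11 to 0.23 kg: ball-shaped body of 64 mm diameter (widest 28 mm above the foot), flat foot of 32 mm diameter, straight neck of 26 mm diameter from 57 to 91 mm above the foot, black cap of 30 mm diameter on top from 91 to 106 mm. Origin at the centre of the foot, z up along the neck. Stands loose on the bench at the start, to the robot's right.
- green_flask: Flask of the same shape in green glass, standing loose beside the amber one; bystander. Origin at the centre of its foot.
- flux_jar: Small closed jar, 48 mm diameter, 50 mm tall, loose bystander. Origin at the centre of its underside.
- tape_roll: Yellow roll of tape lying flat, 72 mm diameter, 19 mm high, loose bystander. Origin at the centre of its underside.
- screwdriver: Screwdriver, 170 mm long, lying loose between the robot and the flasks; bystander.

How it is judged:
By the outcome, as a careful person would: the job done as asked, in the order asked, and still so for the second after the job is handed in, while the arm keeps its last pose, push and grip.
It also fails if it takes over 72 s, if anything falls off the work surface, if the arm or the gripper's body presses on something with over 40 N, if the wrist force passes 120 N, or if a joint passes its speed limit or range.

## Working session

There is one attempt and no reset: what is moved stays moved. The work goes in short steps, Python scripts to look and compute and a shell command to move; the robot and the scene stay as the last step left them, time stands still between calls to the robot, and variables do not carry over. Pictures are saved under pics/ and viewed, and the job is handed in when it is done.

```bash
mkdir -p pics; ls; python3 - <<'E'
from bench import arm
import cv2
s=arm.read_state();print(s, arm.hold_point_z)
for n in("scene","top","wrist"):
    im,d=arm.get_image(n);cv2.imwrite(f"pics/{n}0.png",im[:,:,::-1]);print(n,arm.camera_params(n))
    import numpy as np;np.save(f"pics/{n}0.npy",d)
E
```

```text
pics
{'clock': 0.0, 'joints': array([-9.01383881e-01,  3.85543683e-01,  6.64612520e-03, -4.89872112e-04,
       -1.19402317e+00, -2.58605169e-01]), 'joint_vel': array([ 0.00020632, -0.0003944 ,  0.00011913, -0.00151405,  0.00072218,
       -0.00045351]), 'joint_efforts': array([ 5.82957136e-05, -3.92287838e+01,  1.88400900e+01,  4.18620095e+00,
       -4.60841926e-03,  7.22824382e-06]), 'position': array([ 249.37943642, -572.45741955,  230.23866589]), 'ee_rot': array([ 0.38689964,  0.59182516, -0.59104517, -0.3882232 ]), 'contact_force': array([ 0.2106589 , -0.59795637,  0.30522347]), 'wrist_torque': array([ 0.02836109, -0.03413172, -0.09440124]), 'gripper_width': 85.61696119516024} 18.700000000000003
scene {'camera_matrix': array([[421.00536432,   0.        , 279.73293689],
       [  0.        , 421.00536432, 207.75068586],
       [  0.        ,   0.        ,   1.        ]]), 'extrinsics': array([[ 1.25784425e-01,  9.92050673e-01, -3.70690664e-03,
        -7.51194888e+01],
       [ 6.60174165e-01, -8.64929713e-02, -7.46115968e-01,
        -2.92558203e+02],
       [-7.40505469e-01,  
[... 513 characters left out ...]
 [ 6.34370222e-02, -1.18951428e-02, -9.97914951e-01,
         1.18755089e+03],
       [ 0.00000000e+00,  0.00000000e+00,  0.00000000e+00,
         1.00000000e+00]])}
wrist {'camera_matrix': array([[343.77290606,   0.        , 279.72713463],
       [  0.        , 343.77290606, 209.37345041],
       [  0.        ,   0.        ,   1.        ]]), 'T_tool_cam': array([[ 9.99999985e-01,  1.74907229e-04, -1.40079300e-05,
        -2.62519245e-01],
       [ 6.92238532e-05, -3.19895287e-01,  9.47452902e-01,
        -1.41447575e+02],
       [ 1.61235291e-04, -9.47452888e-01, -3.19895294e-01,
         8.24042264e+01],
       [ 0.00000000e+00,  0.00000000e+00,  0.00000000e+00,
         1.00000000e+00]])}
```

View pics/scene0.png

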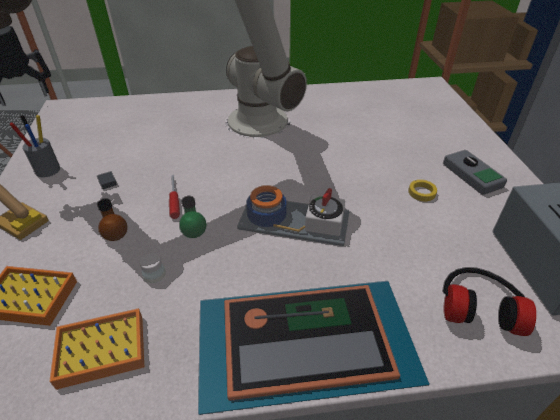

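View pics/top0.png

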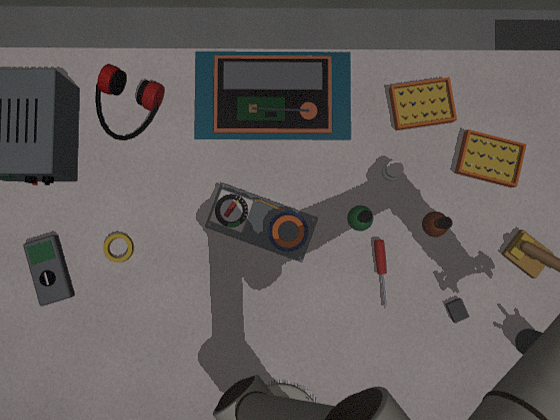

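View pics/wrist0.png

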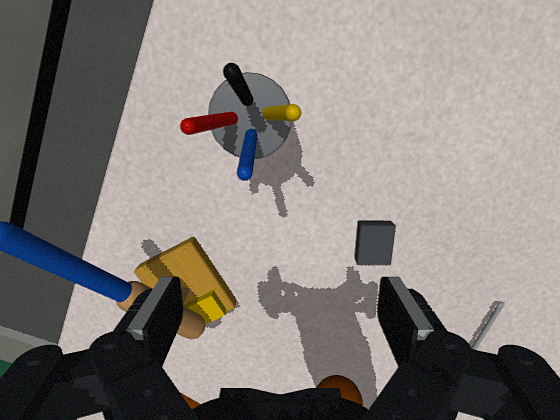

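```bash
python3 - <<'E'
from scipy.spatial.transform import Rotation as R
print(R.from_quat([ 0.38689964,  0.59182516, -0.59104517, -0.3882232 ]).as_matrix().round(3))
E
```

```text
[[-0.399 -0.001 -0.917]
 [ 0.917  0.002 -0.399]
 [ 0.002 -1.     0.   ]]
```

```bash
python3 - <<'E'
import cv2,numpy as np
a=cv2.imread("pics/top0.png")
cv2.imwrite("pics/c1.png",cv2.resize(a[170:275,195:330],None,fx=5.9,fy=5.7,interpolation=cv2.INTER_CUBIC)[:600,:800])
cv2.imwrite("pics/c2.png",cv2.resize(a[190:250,330:470],None,fx=5.7,fy=5.7,interpolation=cv2.INTER_CUBIC))
b=cv2.imread("pics/scene0.png")
cv2.imwrite("pics/c3.png",cv2.resize(b[170:250,230:360],None,fx=6,fy=6,interpolation=cv2.INTER_CUBIC))
E
```

```text
(no output)
```

View pics/c1.png

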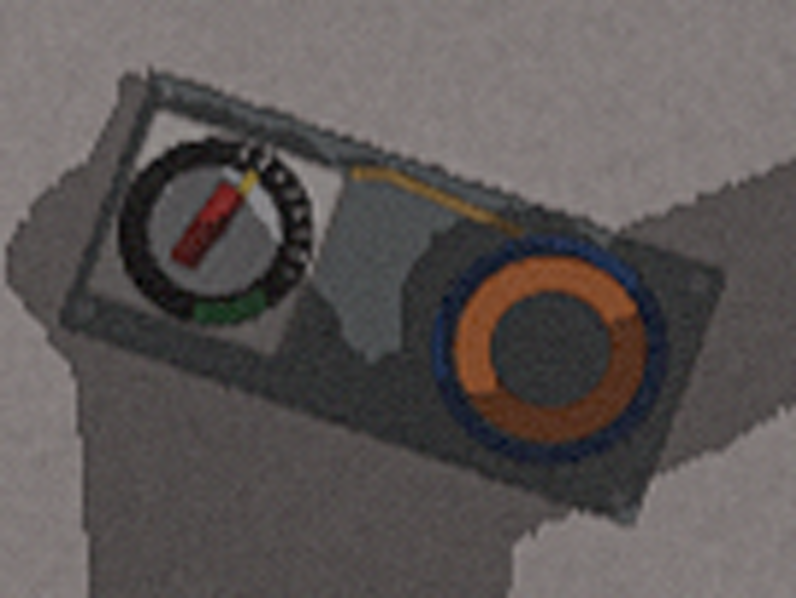

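View pics/c2.png

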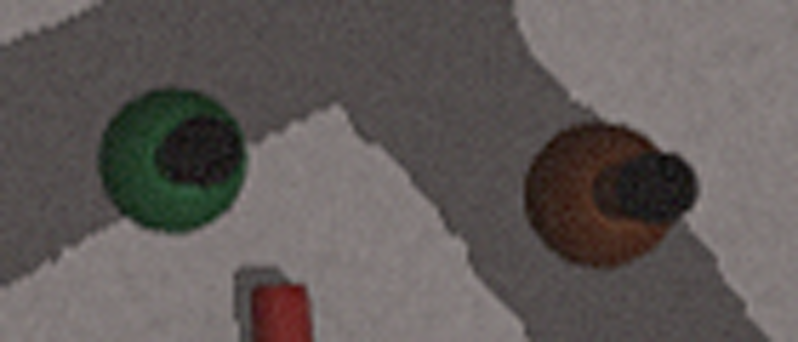

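View pics/c3.png

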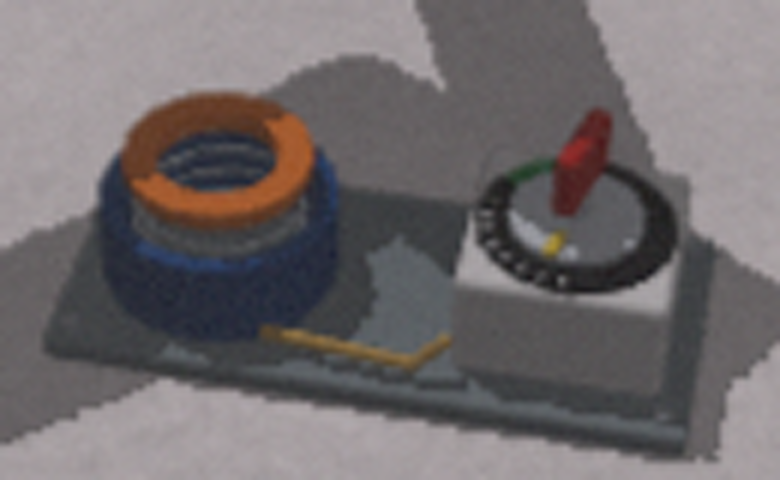

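```bash
cat > h.py <<'E'
import numpy as np, cv2
from scipy.spatial.transform import Rotation as R
from bench import arm
def ray(name,u,v,z,state=None):
    p=arm.camera_params(name);K=p["camera_matrix"]
    d=np.linalg.inv(K)@[u,v,1]
    if name=="wrist":
        T=np.eye(4);T[:3,:3]=R.from_quat(state["ee_rot"]).as_matrix();T[:3,3]=state["position"];M=T@p["T_tool_cam"]
    else: M=np.linalg.inv(p["extrinsics"])
    o=M[:3,3];w=M[:3,:3]@d
    return (o+w*(z-o[2])/w[2]).round(1)
def proj(name,P,state=None):
    p=arm.camera_params(name);K=p["camera_matrix"]
    if name=="wrist":
        T=np.eye(4);T[:3,:3]=R.from_quat(state["ee_rot"]).as_matrix();T[:3,3]=state["position"];E=np.linalg.inv(T@p["T_tool_cam"])
    else:E=p["extrinsics"]
    q=K@(E[:3,:3]@np.asarray(P)+E[:3,3]);return (q[:2]/q[2]).round(1)
E
python3 - <<'E'
from h import *
c1=lambda x,y:(195+x/5.9,170+y/5.7)
c2=lambda x,y:(330+x/5.7,190+y/5.7)
c3=lambda x,y:(230+x/6,170+y/6)
for n,p,z in [("ring",(550,348),72),("keyA",(240,180),106.5),("keyB",(185,258),106.5),("disc",(220,228),64)]:print(n,ray("top",*c1(*p),z))
for n,p in [("pl1",(150,80)),("pl2",(722,270)),("pl3",(630,520)),("pl4",(67,325))]:print(n,ray("top",*c1(*p),12))
for n,p,z in [("amber ball",(598,195),30),("amber cap",(658,187),106),("green ball",(173,160),30),("green cap",(205,152),106)]:print(n,ray("top",*c2(*p),z))
print("scene ring",ray("scene",*c3(218,160),72),"pl bottom right",ray("scene",*c3(690,435),12),"key top",ray("scene",*c3(583,130),106.5))
E
```

```text
ring [475.2 -18.3  72. ]
keyA [542.1 103.8 106.5]
keyB [510.4 125.1 106.5]
disc [525.7 115.4  64. ]
pl1 [594.7 150.4  12. ]
pl2 [511.3 -92.8  12. ]
pl3 [401.9 -53.6  12. ]
pl4 [486.7 184.5  12. ]
amber ball [ 493.8 -382.1   30. ]
amber cap [ 493.8 -381.6  106. ]
green ball [ 508.7 -197.5   30. ]
green cap [ 507.7 -197.3  106. ]
scene ring [482.2 -17.4  72. ] pl bottom right [598.4 152.1  12. ] key top [523.4 119.2 106.5]
```

```bash
python3 -m creep '[[[276,689,-40],[0,0,2.147],0],[[276,689,-40],[0,0,2.147],0],[[276,689,-40],[0,0,2.147],0],[[276,689,-40],[0,0,2.147],0],[[276,689,-40],[0,0,2.147],0],[[276,689,-40],[0,0,2.147],0],[[276,689,-40],[0,0,2.147],0],[[276,689,-40],[0,0,2.147],0],[[276,689,-40],[0,0,2.147],0],[[276,689,-40],[0,0,2.147],0],[[276,689,-40],[0,0,2.147],0],[[276,689,-40],[0,0,2.147],0]]'
python3 -c "
from h import *
s=arm.read_state();print(s['joints'],s['position'],s['clock'],R.from_quat(s['ee_rot']).as_matrix().round(3))"
```

```text
clock: 1.15
position: [435.3, -107.4, 204.5]
ee_rot: [-0.122, 0.697, -0.697, 0.122]
contact_force: [0.2, 0.1, 0.1]
gripper_width: 42.6
[ 1.22374987e-01  1.04828185e-01 -4.44529859e-01 -5.62918745e-05
 -1.02102808e+00  2.24028039e-01] [ 435.33456835 -107.44806647  204.45278246] 1.15 [[-0.941  0.     0.339]
 [-0.339  0.    -0.941]
 [-0.    -1.     0.   ]]
```

```bash
python3 -m creep '[[[90,225,-40],[0,0,0.645],0],[[90,225,-40],[0,0,0.645],0],[[90,225,-40],[0,0,0.645],0],[[90,225,-40],[0,0,0.645],0],[[90,225,-40],[0,0,0.645],0],[[90,225,-40],[0,0,0.645],0],[[90,225,-40],[0,0,0.645],0],[[90,225,-40],[0,0,0.645],0]]'
python3 -c "
from h import *
s=arm.read_state();print(s['joints'],s['position'],s['clock'],R.from_quat(s['ee_rot']).as_matrix().round(3))
im,d=arm.get_image('wrist');cv2.imwrite('pics/w1.png',im[:,:,::-1])
print(proj('wrist',[525,116.5,106.5],s),proj('wrist',s['position'],s))
import json;json.dump([s['position'].tolist(),s['ee_rot'].tolist()],open('w1.json','w'))
im,d=arm.get_image('top');cv2.imwrite('pics/t1.png',im[:,:,::-1])"
```

```text
clock: 1.82
position: [525.2, 117.1, 163.2]
ee_rot: [-0.336, 0.623, -0.623, 0.334]
contact_force: [0.1, -0.7, -0.6]
gripper_width: 43.0
[ 5.20773463e-01  3.00357450e-01 -3.02776012e-01 -2.18924631e-04
 -9.69886152e-01  4.66864111e-01] [525.19509029 117.08688558 163.22593887] 1.8167 [[-0.551 -0.002  0.835]
 [-0.835 -0.001 -0.551]
 [ 0.002 -1.    -0.001]]
[280.3 233. ] [279.6 280.4]
```

View pics/w1.png

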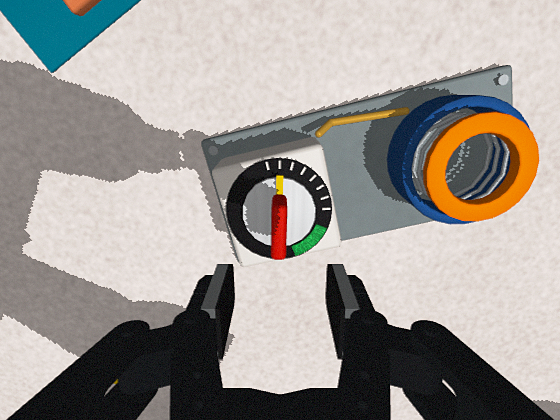

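```bash
python3 -c "
import cv2
a=cv2.imread('pics/w1.png');cv2.imwrite('pics/w1c.png',cv2.resize(a[140:275,200:360],None,fx=4.4,fy=4.4,interpolation=cv2.INTER_CUBIC))
cv2.imwrite('pics/w1d.png',cv2.resize(a[80:240,370:560],None,fx=3.5,fy=3.5,interpolation=cv2.INTER_CUBIC))"
```

```text
(no output)
```

View pics/w1c.png

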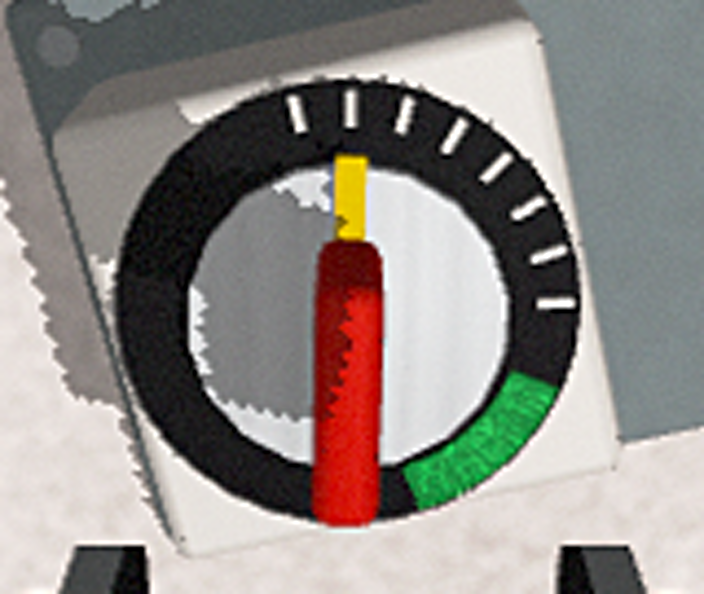

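View pics/w1d.png

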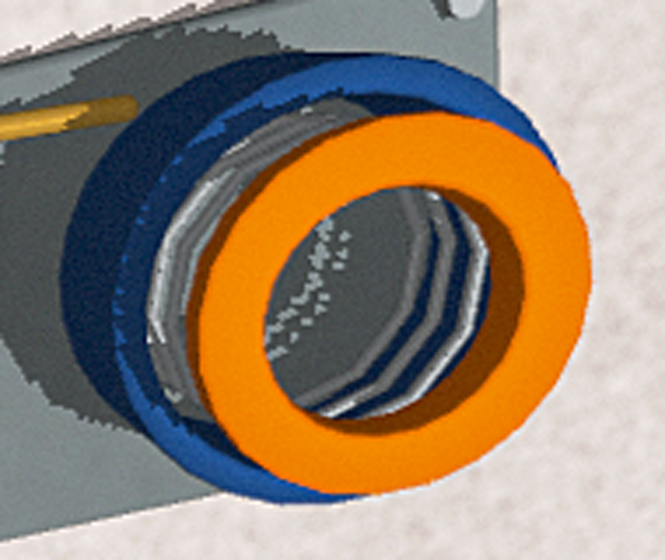

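```bash
python3 -c "
from h import *
import json
p,q=json.load(open('w1.json'));s=dict(position=np.array(p),ee_rot=q)
print('disc',ray('wrist',279.1,211.6,64.5,s),'near',ray('wrist',279.1,258.2,106.5,s),'far',ray('wrist',279.6,205,106.5,s),'ring',ray('wrist',483.1,166.9,72,s))
print('green',ray('wrist',200+545/4.4,140+378/4.4,60,s),ray('wrist',200+415/4.4,140+508/4.4,60,s))
"
```

```text
disc [524.9 117.4  64.5] near [510.8 126.8 106.5] far [540.6 106.8 106.5] ring [476.9 -18.9  72. ]
green [495.1  96.1  60. ] [486.5 128.4  60. ]
```

```bash
python3 -m creep '[[[0,0,-40],[0,0,0],0],[[0,0,-70],[0,0,0],0],[[0,0,-87],[0,0,0],0],[[0,0,-87],[0,0,0],0],[[0,0,-87],[0,0,0],-1],[[0,0,-87],[0,0,0],-1],[[0,0,-87],[0,0,0],-1],[[0,0,-87],[0,0,0],-1],[[0,0,-87],[0,0,0],-1],[[0,0,-87],[0,0,0],-1]]'
```

```text
clock: 2.75
position: [527.2, 116.5, 79.5]
ee_rot: [0.333, -0.623, 0.623, -0.337]
contact_force: [0.2, 2.2, 6.2]
gripper_width: 8.9
```

```bash
python3 -m creep '[[[0,0,0],[0,0,-0.12],-1],[[0,0,0],[0,0,-0.24],-1],[[0,0,0],[0,0,-0.24],-1]]'
python3 -c "
from h import *
s=arm.read_state();print(s['joints'],s['position'],s['contact_force'],s['wrist_torque'],R.from_quat(s['ee_rot']).as_matrix().round(3))"
```

```text
clock: 3.0
position: [526.7, 115.9, 79.5]
ee_rot: [0.255, -0.659, 0.659, -0.258]
contact_force: [0.5, 1.1, 8.2]
gripper_width: 9.0
[ 0.51812086  0.40157908 -0.40162823  0.00180025 -0.76396382  0.2228729 ] [526.72170743 115.89926888  79.53951665] [0.54624959 1.1123274  8.20414364] [ 0.01312417 -0.08245914 -0.09229617] [[-0.737  0.004  0.676]
 [-0.676  0.001 -0.737]
 [-0.003 -1.     0.002]]
```

```bash
python3 -m creep '[[[0,0,0],[0,0,-0.12],-1],[[0,0,0],[0,0,-0.24],-1],[[0,0,0],[0,0,-0.36],-1],[[0,0,0],[0,0,-0.48],-1],[[0,0,0],[0,0,-0.6],-1],[[0,0,0],[0,0,-0.72],-1],[[0,0,0],[0,0,-0.84],-1],[[0,0,0],[0,0,-0.96],-1],[[0,0,0],[0,0,-1.08],-1],[[0,0,0],[0,0,-1.2],-1],[[0,0,0],[0,0,-1.2],-1]]'
python3 -c "
from h import *
s=arm.read_state();print(s['joints'],s['position'],s['contact_force'],s['wrist_torque'])"
```

```text
clock: 3.92
position: [523.2, 115.3, 79.5]
ee_rot: [-0.16, -0.688, 0.689, 0.162]
contact_force: [-9.4, 3.6, 16.2]
gripper_width: 8.7
[ 0.51936453  0.39971323 -0.40393148 -0.00124493 -0.7705307  -0.97701128] [523.19288098 115.34365189  79.48428637] [-9.43306839  3.551917   16.15700917] [ 0.87244037  2.56494555 -0.0272083 ]
```

```bash
python3 -m creep '[[[1,-0.5,3],[0,0,-0.12],-1],[[1,-0.5,3],[0,0,-0.24],-1],[[1,-0.5,3],[0,0,-0.36],-1],[[1,-0.5,3],[0,0,-0.48],-1],[[1,-0.5,3],[0,0,-0.6],-1],[[1,-0.5,3],[0,0,-0.72],-1],[[1,-0.5,3],[0,0,-0.84],-1],[[1,-0.5,3],[0,0,-0.94],-1],[[1,-0.5,3],[0,0,-0.94],-1],[[1,-0.5,3],[0,0,-0.94],-1]]'
python3 -c "
from h import *
s=arm.read_state();print(s['joints'],s['position'],s['contact_force'],s['wrist_torque'])
im,d=arm.get_image('scene');cv2.imwrite('pics/s2.png',cv2.resize(im[130:260,210:390,::-1],None,fx=4.4,fy=4.4,interpolation=cv2.INTER_CUBIC))"
```

```text
clock: 4.75
position: [521.5, 117.4, 79.6]
ee_rot: [-0.452, -0.541, 0.543, 0.457]
contact_force: [-13.2, 16.0, 4.5]
gripper_width: 8.9
[ 0.52138981  0.39946285 -0.40104091 -0.00891007 -0.77596835 -1.91131688] [521.52137507 117.42968272  79.61573849] [-13.16840377  15.97435513   4.54637105] [ 4.71119704  3.89287553 -0.06487289]
```

View pics/s2.png

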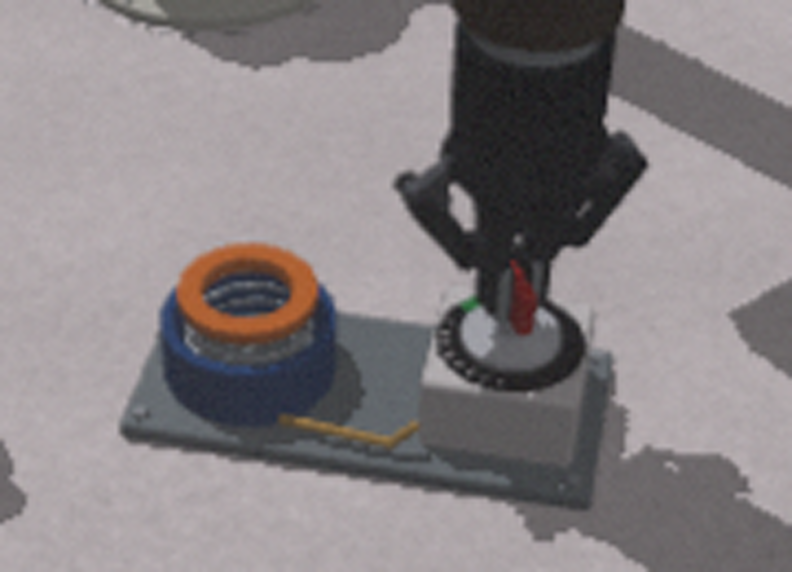

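```bash
python3 -m creep '[[[0,0,0],[0,0,0],0],[[0,0,0],[0,0,0],0],[[0,0,0],[0,0,0],0],[[0,0,0],[0,0,0],0],[[0,0,40],[0,0,0],0],[[0,0,80],[0,0,0],0],[[0,0,120],[0,0,0],0],[[0,0,120],[0,0,0],0]]'
python3 -c "
from h import *
s=arm.read_state();print(s['joints'],s['position'],s['contact_force'],s['wrist_torque'])
im,d=arm.get_image('wrist');cv2.imwrite('pics/w2.png',im[:,:,::-1])
import json;json.dump([s['position'].tolist(),s['ee_rot'].tolist()],open('w2.json','w'))
print(proj('wrist',[525,117.4,64.5],s))
cv2.imwrite('pics/w2c.png',cv2.resize(im[120:270,190:370,::-1],None,fx=4,fy=4,interpolation=cv2.INTER_CUBIC))"
```

```text
clock: 5.47
position: [531.0, 115.9, 209.3]
ee_rot: [0.457, 0.547, -0.537, -0.451]
contact_force: [0.7, 0.4, 0.7]
gripper_width: 42.2
[ 0.51532838  0.25595529 -0.23997105  0.00413064 -1.05851357 -1.91124455] [531.03906141 115.88661357 209.30685123] [0.73407288 0.38775533 0.66060836] [ 0.01525058 -0.11525948  0.00481292]
[282.7 184.7]
```

View pics/w2c.png

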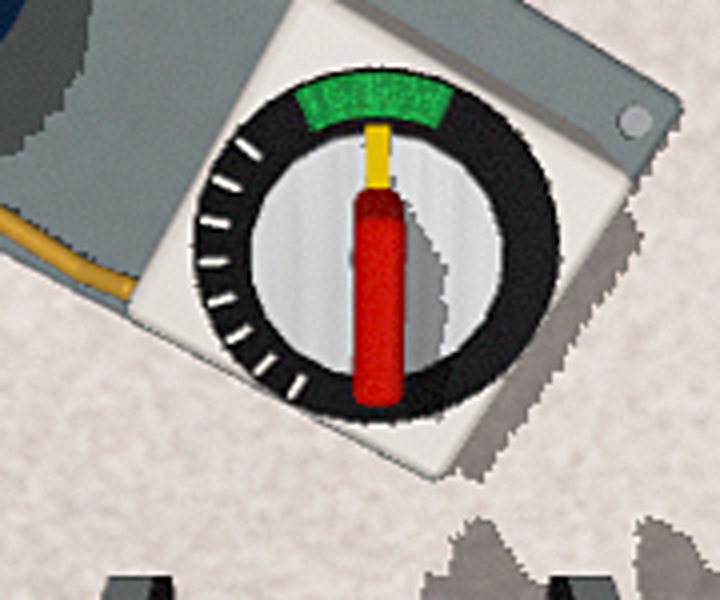

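```bash
python3 -m creep '[[[-37,-498,0],[0,0,0],1],[[-37,-498,0],[0,0,0],1],[[-37,-498,0],[0,0,0],1],[[-37,-498,0],[0,0,0],1],[[-37,-498,0],[0,0,0],1],[[-37,-498,0],[0,0,0],1],[[-37,-498,0],[0,0,0],1],[[-37,-498,0],[0,0,0],1],[[-37,-498,0],[0,0,0],1],[[-37,-498,0],[0,0,0],1],[[-37,-498,0],[0,0,0],1],[[-37,-498,0],[0,0,0],1]]'
python3 -m creep '[[[0,0,0],[0,0,0],1],[[0,0,0],[0,0,0],1],[[0,0,0],[0,0,0],1]]'
python3 -c "
from h import *
s=arm.read_state();print(s['joints'],s['position'],s['contact_force'],R.from_quat(s['ee_rot']).as_matrix().round(3))
im,d=arm.get_image('wrist');cv2.imwrite('pics/w3.png',im[:,:,::-1])
import json;json.dump([s['position'].tolist(),s['ee_rot'].tolist()],open('w3.json','w'))
print(proj('wrist',[494,-382,106],s))"
```

```text
clock: 6.52
position: [487.8, -385.3, 199.2]
ee_rot: [-0.454, -0.542, 0.542, 0.455]
contact_force: [1.2, 0.4, 0.1]
gripper_width: 85.4
clock: 6.77
position: [488.3, -383.2, 199.1]
ee_rot: [-0.454, -0.541, 0.542, 0.455]
contact_force: [-0.1, 0.2, -0.0]
gripper_width: 85.3
[-4.05139712e-01  4.01695127e-01 -4.89648551e-02 -4.19555234e-04
 -1.12266883e+00 -9.91213269e-01] [ 488.2752091  -383.15731083  199.05524559] [-0.0976619   0.21557016 -0.02512682] [[-0.173 -0.002 -0.985]
 [ 0.985  0.001 -0.173]
 [ 0.002 -1.     0.002]]
[280.1 221.3]
```

View pics/w3.png

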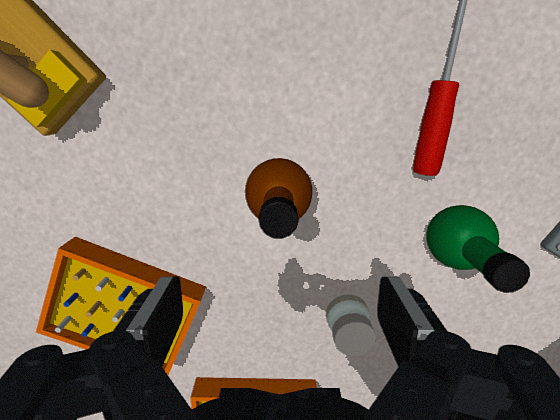

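```bash
python3 -c "
from h import *
import json
p,q=json.load(open('w3.json'));s=dict(position=np.array(p),ee_rot=q)
a=cv2.imread('pics/w3.png');cv2.imwrite('pics/w3c.png',cv2.resize(a[145:255,230:330],None,fx=5,fy=5,interpolation=cv2.INTER_CUBIC))
print(ray('wrist',278.5,216.5,106,s),'ball',ray('wrist',279.5,188,28,s),ray('wrist',350,325,50,s),ray('top',390,170,50))"
```

```text
[ 490.5 -383.8  106. ] ball [ 489.9 -383.1   28. ] [ 612.1 -289.6   50. ] [ 625.4 -267.8   50. ]
```

View pics/w3c.png

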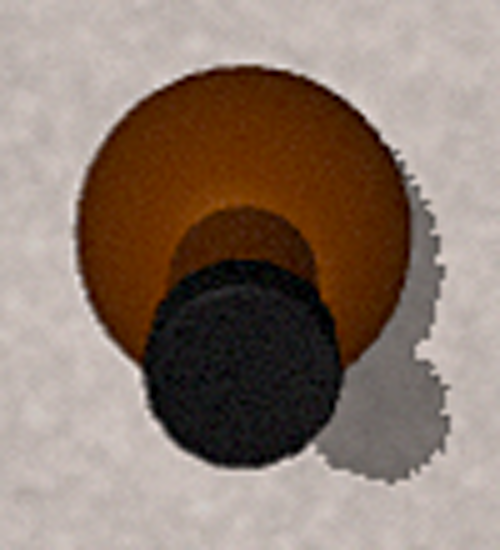

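```bash
python3 -m creep '[[[4.5,0,-40],[0,0,0],1],[[4.5,0,-80],[0,0,0],1],[[4.5,0,-115],[0,0,0],1],[[4.5,0,-139],[0,0,0],1],[[4.5,0,-139],[0,0,0],0.6],[[4.5,0,-139],[0,0,0],0.2],[[4.5,0,-139],[0,0,0],-1],[[4.5,0,-139],[0,0,0],-1],[[4.5,0,-139],[0,0,0],-1],[[4.5,0,-139],[0,0,0],-1],[[4.5,0,-139],[0,0,0],-1],[[4.5,0,-139],[0,0,0],-1]]'
python3 -c "
from h import *
s=arm.read_state();print(s['position'],s['contact_force'],s['wrist_torque'])
im,d=arm.get_image('wrist');cv2.imwrite('pics/w4.png',im[:,:,::-1])
im,d=arm.get_image('scene');cv2.imwrite('pics/s4.png',cv2.resize(im[150:280,40:220,::-1],None,fx=4.4,fy=4.4,interpolation=cv2.INTER_CUBIC))"
```

```text
clock: 7.82
position: [495.2, -383.6, 64.2]
ee_rot: [0.456, 0.542, -0.542, -0.452]
contact_force: [-0.7, 2.3, 6.7]
gripper_width: 28.3
[ 495.23098441 -383.60540867   64.16868079] [-0.72113246  2.30071427  6.67813797] [ 0.59242125  0.0399739  -0.01507328]
```

View pics/w4.png

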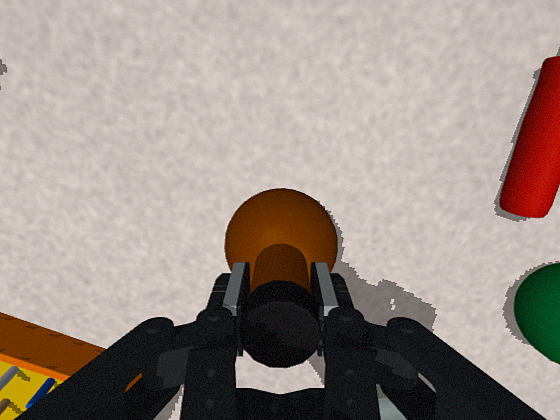

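View pics/s4.png

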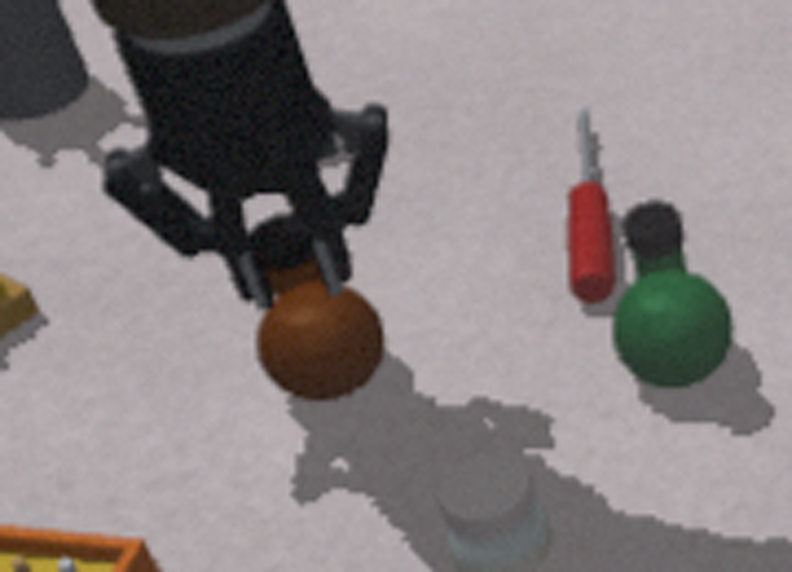

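```bash
python3 -m creep '[[[0,0,0],[0,0,0],-1],[[0,0,0],[0,0,0],-1],[[0,0,0],[0,0,0],-1]]'
python3 -c "
from h import *
s=arm.read_state();print(s['position'],s['contact_force'],s['wrist_torque'],s['gripper_width'])
im,d=arm.get_image('wrist');cv2.imwrite('pics/w5.png',cv2.resize(im[220:390,190:370,::-1],None,fx=3.5,fy=3.5,interpolation=cv2.INTER_CUBIC))"
```

```text
clock: 8.17
position: [495.2, -383.6, 64.2]
ee_rot: [0.456, 0.542, -0.542, -0.452]
contact_force: [-0.4, 1.7, 6.6]
gripper_width: 28.1
[ 495.2370235  -383.60093199   64.179173  ] [-0.44343311  1.69682997  6.62181933] [0.55779128 0.03940633 0.01368852] 28.072506693427343
```

View pics/w5.png

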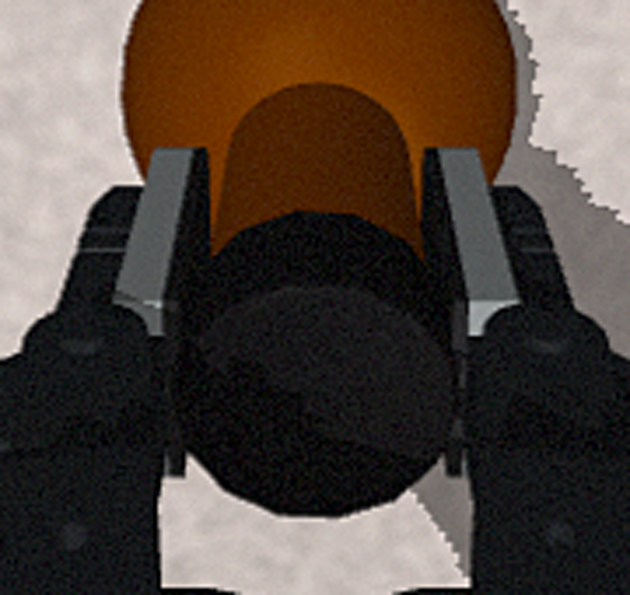

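```bash
python3 -m creep '[[[0,0,0],[0,0,0],0],[[0,0,0],[0,0,0],0],[[-2,0,14],[0,0,0],0],[[-2,0,14],[0,0,0],0],[[-2,0,14],[0,0,0],0],[[-2,0,14],[0,0,0],0]]'
python3 -m creep '[[[0,0,0],[0,0,0],-1],[[0,0,0],[0,0,0],-1],[[0,0,0],[0,0,0],-1],[[0,0,0],[0,0,0],-1],[[0,0,0],[0,0,0],-1],[[0,0,0],[0,0,0],-1]]'
python3 -c "
from h import *
s=arm.read_state();print(s['position'],s['contact_force'],s['wrist_torque'],s['gripper_width'])
im,d=arm.get_image('wrist');cv2.imwrite('pics/w6.png',cv2.resize(im[220:390,190:370,::-1],None,fx=3.5,fy=3.5,interpolation=cv2.INTER_CUBIC))"
```

```text
clock: 8.72
position: [491.6, -382.9, 75.0]
ee_rot: [0.454, 0.542, -0.542, -0.454]
contact_force: [-0.0, -0.1, -0.1]
gripper_width: 43.0
clock: 9.22
position: [491.5, -382.9, 75.0]
ee_rot: [-0.454, -0.542, 0.542, 0.454]
contact_force: [0.1, -1.5, -0.8]
gripper_width: 28.1
[ 491.54341346 -382.90370134   74.98789368] [ 0.09427745 -1.54997731 -0.77444832] [-1.46163119e-01 -4.53905729e-02 -9.26870934e-05] 28.133536921360353
```

View pics/w6.png

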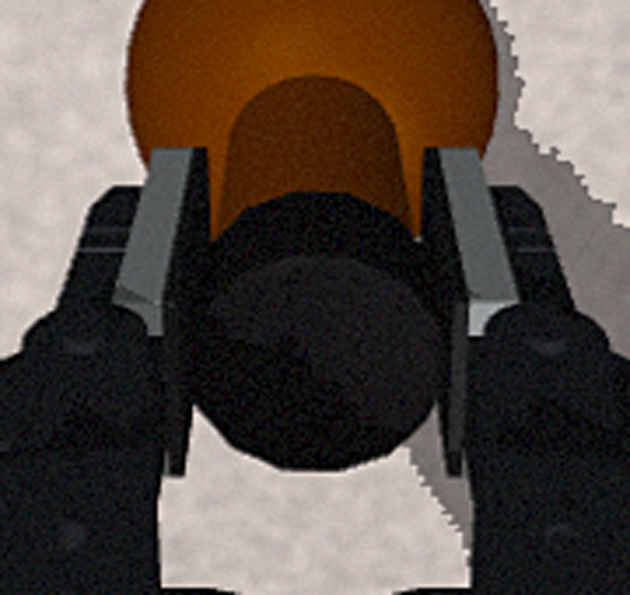

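```bash
python3 -m creep '[[[0,0,10],[0,0,0],-1],[[0,0,40],[0,0,0],-1],[[0,0,80],[0,0,0],-1],[[0,0,120],[0,0,0],-1],[[0,0,155],[0,0,0],-1],[[0,0,155],[0,0,0],-1],[[0,0,155],[0,0,0],-1]]'
python3 -c "
from h import *
s=arm.read_state();print(s['position'],s['contact_force'],s['wrist_torque'],s['gripper_width'])
im,d=arm.get_image('scene');cv2.imwrite('pics/s7.png',cv2.resize(im[110:250,40:220,::-1],None,fx=4.2,fy=4.2,interpolation=cv2.INTER_CUBIC))"
```

```text
clock: 9.85
position: [492.7, -383.2, 233.9]
ee_rot: [0.456, 0.543, -0.541, -0.452]
contact_force: [-0.1, -0.0, -2.9]
gripper_width: 28.0
[ 492.66670216 -383.22549126  233.85866383] [-0.06508745 -0.01272457 -2.89717302] [ 1.81132558e-05  1.12324090e-01 -7.29609646e-02] 28.048658461570135
```

View pics/s7.png

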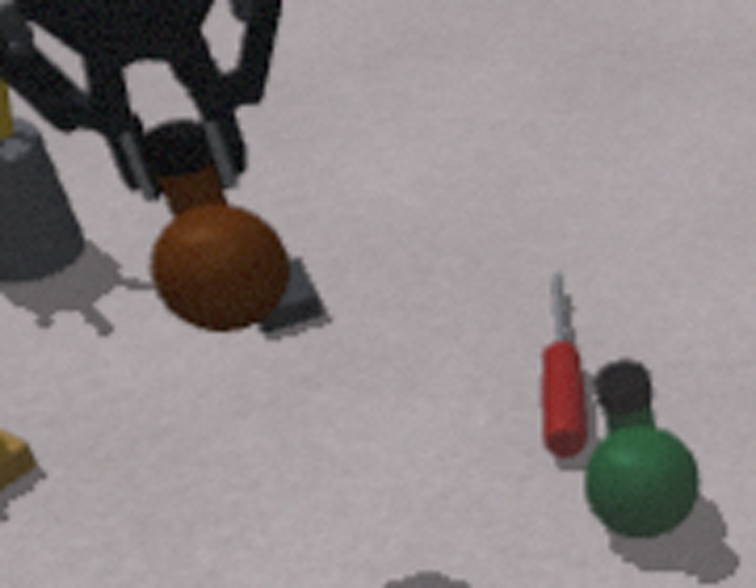

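```bash
python3 -m creep '[[[-2,35,0],[0,0,0],-1],[[-4,75,0],[0,0,0],-1],[[-6,115,0],[0,0,0],-1],[[-8,155,0],[0,0,0],-1],[[-9,195,0],[0,0,0],-1],[[-11,235,0],[0,0,0],-1],[[-13,275,0],[0,0,0],-1],[[-15,310,0],[0,0,0],-1],[[-17,340,0],[0,0,0],-1],[[-17.5,358,0],[0,0,0],-1],[[-17.5,364.5,0],[0,0,0],-1],[[-17.5,364.5,0],[0,0,0],-1]]'
python3 -m creep '[[[0,0,-25],[0,0,0],-1],[[0,0,-45],[0,0,0],-1],[[0,0,-50],[0,0,0],-1],[[0,0,-50],[0,0,0],-1],[[0,0,-50],[0,0,0],-1]]'
python3 -c "
from h import *
s=arm.read_state();print(s['position'],s['contact_force'],s['wrist_torque'],s['gripper_width'])
for n in('wrist','scene','top'):
  im,d=arm.get_image(n);cv2.imwrite('pics/%s8.png'%n,im[:,:,::-1])
import json;json.dump([s['position'].tolist(),s['ee_rot'].tolist()],open('w8.json','w'))
a=cv2.imread('pics/scene8.png');cv2.imwrite('pics/s8c.png',cv2.resize(a[110:240,200:370],None,fx=4.4,fy=4.4,interpolation=cv2.INTER_CUBIC))"
```

```text
clock: 10.9
position: [473.3, -17.5, 229.0]
ee_rot: [-0.453, -0.542, 0.543, 0.454]
contact_force: [-0.4, 0.3, -2.6]
gripper_width: 27.9
clock: 11.32
position: [474.6, -19.4, 180.6]
ee_rot: [-0.454, -0.541, 0.542, 0.454]
contact_force: [-0.1, -0.4, -0.6]
gripper_width: 28.2
[474.58175079 -19.35833755 180.55808178] [-0.10390305 -0.43546016 -0.59342961] [ 2.03819215e-05 -3.38877250e-02  4.56932106e-02] 28.21347341644497
```

View pics/wrist8.png

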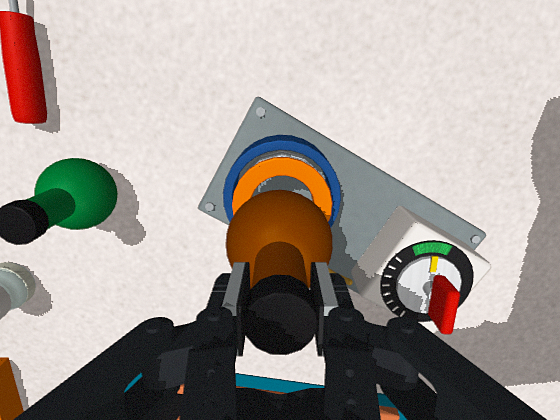

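View pics/s8c.png

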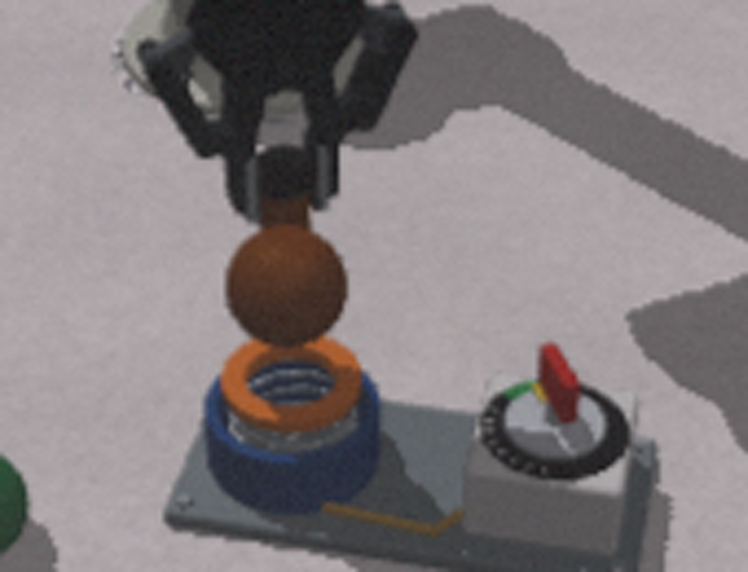

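View pics/top8.png

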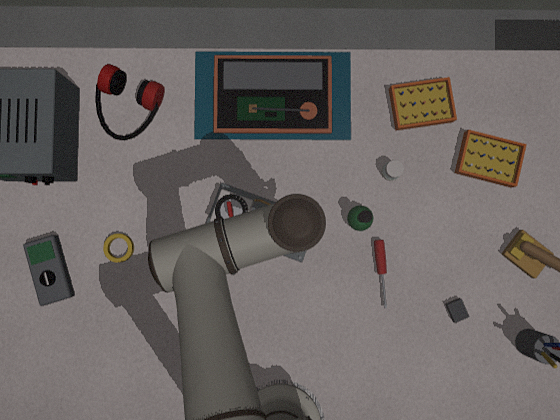

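```bash
python3 -c "
from h import *
import json
p,q=json.load(open('w8.json'));s=dict(position=np.array(p),ee_rot=q)
print(proj('scene',[474.6,-19.4,133.6]),proj('scene',[476.5,-18.8,72]))
print(proj('wrist',[474.6,-19.4,133.6],s),proj('wrist',[476.5,-18.8,72],s),proj('wrist',[476.5,-18.8,52],s))
print(proj('wrist',[474.6,-19.4,105.6+106],s))
a=cv2.imread('pics/wrist8.png');cv2.imwrite('pics/w8c.png',cv2.resize(a[120:360,190:370],None,fx=2.5*1.0,fy=2.5,interpolation=cv2.INTER_CUBIC))
a=cv2.imread('pics/scene8.png');cv2.imwrite('pics/s8d.png',cv2.resize(a[150:230,230:310],None,fx=7,fy=7,interpolation=cv2.INTER_CUBIC))"
```

```text
[264.5 174.2] [265.5 195.2]
[280.1 239.2] [280.5 209.3] [280.4 201.6]
[280.1 321.5]
```

View pics/w8c.png

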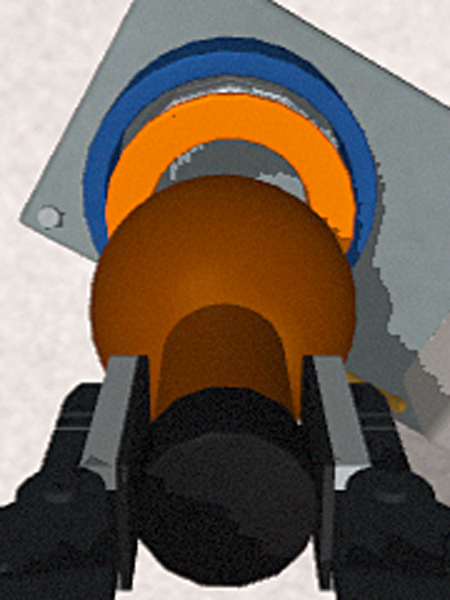

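View pics/s8d.png

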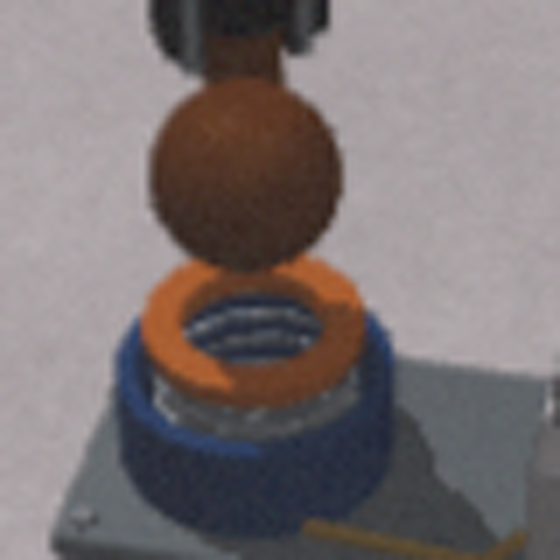

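```bash
python3 -c "
from h import *
import json
p,q=json.load(open('w8.json'));s=dict(position=np.array(p),ee_rot=q)
t=np.linspace(0,6.283,200)
for r,z in((39,72),(25,72),(49,52)):
  P=np.array([proj('wrist',[476.5+r*np.cos(a),-18.8+r*np.sin(a),z],s) for a in t]);print(r,P.min(0),P.max(0))
th=np.linspace(0,3.14,40)
P=np.array([proj('wrist',[474.6+32*np.sin(b)*np.cos(a),-19.4+32*np.sin(b)*np.sin(a),133.6+32*np.cos(b)],s) for a in t[::4] for b in th]);print(P.min(0),P.max(0))
for r,z in((39,72),(25,72)):
  P=np.array([proj('scene',[476.5+r*np.cos(a),-18.8+r*np.sin(a),z]) for a in t]);print(r,P.min(0),P.max(0))
P=np.array([proj('scene',[474.6+32*np.sin(b)*np.cos(a),-19.4+32*np.sin(b)*np.sin(a),133.6+32*np.cos(b)]) for a in t[::4] for b in th]);print(P.min(0),P.max(0))
"
```

```text
39 [229.6 158.8] [331.3 255.3]
25 [247.9 177.5] [313.  239.3]
49 [220.8 141.4] [340.1 255.5]
[225.8 185.4] [334.4 294.4]
39 [249.2 185. ] [281.8 206. ]Traceback (most recent call last):
  File "<string>", line 11, in <module>
    P=np.array([proj('scene',[476.5+r*np.cos(a),-18.8+r*np.sin(a),z]) for a in t]);print(r,P.min(0),P.max(0))
                ~~~~^^^^^^^^^^^^^^^^^^^^^^^^^^^^^^^^^^^^^^^^^^^^^^^^^
  File "h.py", line 13, in proj
    p=arm.camera_params(name);K=p["camera_matrix"]
ValueError: time passes only in moves, steps and waits
```

```bash
python3 -m creep '[[[0,1.2,-12],[0,0,0],-1],[[0,1.2,-24],[0,0,0],-1],[[0,1.2,-32],[0,0,0],-1],[[0,1.2,-34],[0,0,0],-1],[[0,1.2,-34],[0,0,0],-1]]'
python3 -m creep '[[[0,0,-2],[0,0,0],-1],[[0,0,-4],[0,0,0],-1],[[0,0,-6],[0,0,0],-1],[[0,0,-8],[0,0,0],-1],[[0,0,-8],[0,0,0],-1]]'
python3 -c "
from h import *
s=arm.read_state();print(s['position'],s['contact_force'],s['wrist_torque'],s['gripper_width'])
im,d=arm.get_image('scene');cv2.imwrite('pics/s9.png',cv2.resize(im[130:240,210:360,::-1],None,fx=5,fy=5,interpolation=cv2.INTER_CUBIC))"
```

```text
clock: 11.88
position: [474.3, -17.4, 146.4]
ee_rot: [-0.454, -0.542, 0.542, 0.454]
contact_force: [0.0, -0.2, -1.3]
gripper_width: 28.3
clock: 12.3
position: [474.6, -17.3, 138.9]
ee_rot: [0.454, 0.542, -0.542, -0.454]
contact_force: [-0.3, 1.1, 2.9]
gripper_width: 28.1
[474.58316435 -17.25040122 138.89752911] [-0.30022167  1.14998583  2.91742734] [ 0.1066073   0.35870758 -0.00805631] 28.13169999753034
```

View pics/s9.png

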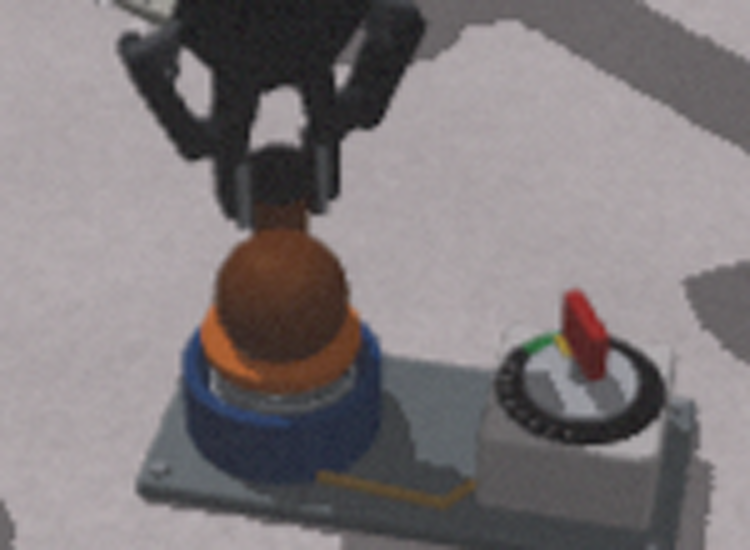

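```bash
python3 -m creep '[[[0,0,-3],[0,0,0],-1],[[0,0,-6],[0,0,0],-1],[[0,0,-9],[0,0,0],-1],[[0,0,-12],[0,0,0],-1],[[0,0,-15],[0,0,0],-1],[[0,0,-17],[0,0,0],-1],[[0,0,-19],[0,0,0],-1],[[0,0,-20],[0,0,0],-1],[[0,0,-20],[0,0,0],-1],[[0,0,-20],[0,0,0],-1],[[0,0,-20],[0,0,0],-1],[[0,0,-20],[0,0,0],-1]]'
python3 -c "
from h import *
s=arm.read_state();print(s['position'],s['contact_force'],s['wrist_torque'],s['gripper_width'],s['joint_vel'].round(3))
im,d=arm.get_image('scene');cv2.imwrite('pics/s10.png',cv2.resize(im[150:240,230:320,::-1],None,fx=6.5,fy=6.5,interpolation=cv2.INTER_CUBIC))
im,d=arm.get_image('wrist');cv2.imwrite('pics/w10.png',im[:,:,::-1])"
```

```text
clock: 13.35
position: [475.0, -17.2, 119.7]
ee_rot: [0.455, 0.543, -0.542, -0.453]
contact_force: [-3.2, 0.9, 11.2]
gripper_width: 28.4
[474.9912989  -17.24861584 119.65790769] [-3.19145838  0.91354111 11.16773521] [0.24629678 0.91967766 0.02097384] 28.36034787773622 [-0.002 -0.001 -0.002 -0.001 -0.     0.002]
```

View pics/s10.png

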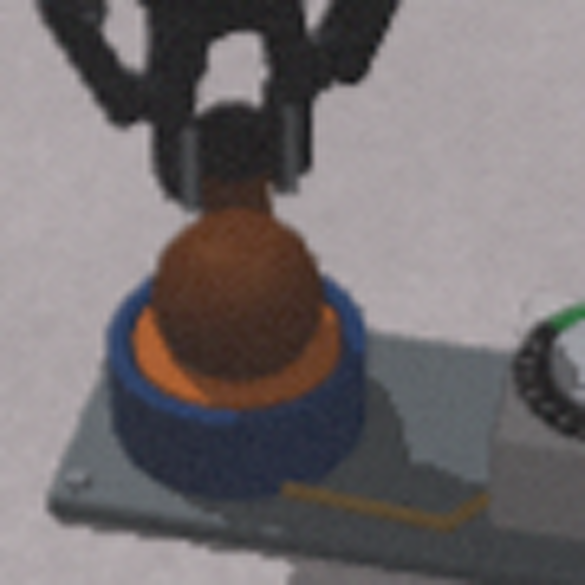

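View pics/w10.png

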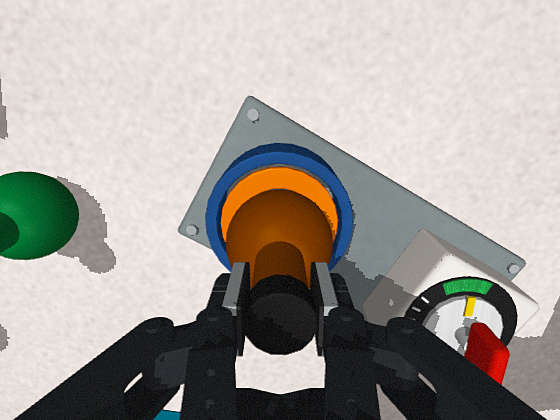

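```bash
python3 -m creep '[[[0,0,-0.5],[0,0,0],-1],[[0,0,-0.5],[0,0,0],-1],[[0,0,-0.5],[0,0,0],-1],[[0,0,-0.5],[0,0,0],-1],[[0,0,-0.5],[0,0,0],-1],[[0,0,-0.5],[0,0,0],-1]]'
python3 -c "
from h import *
s=arm.read_state();print(s['position'],s['contact_force'],s['gripper_width'])
im,d=arm.get_image('wrist');cv2.imwrite('pics/w11.png',cv2.resize(im[130:270,190:370,::-1],None,fx=4,fy=4,interpolation=cv2.INTER_CUBIC))
im,d=arm.get_image('scene');cv2.imwrite('pics/s11.png',im[:,:,::-1])
"
```

```text
clock: 13.95
position: [475.0, -17.3, 119.2]
ee_rot: [0.455, 0.543, -0.542, -0.453]
contact_force: [-3.1, 0.5, 10.9]
gripper_width: 28.5
[474.99312849 -17.27746617 119.20280386] [-3.10349547  0.50260029 10.88079653] 28.458602263002632
```

View pics/w11.png

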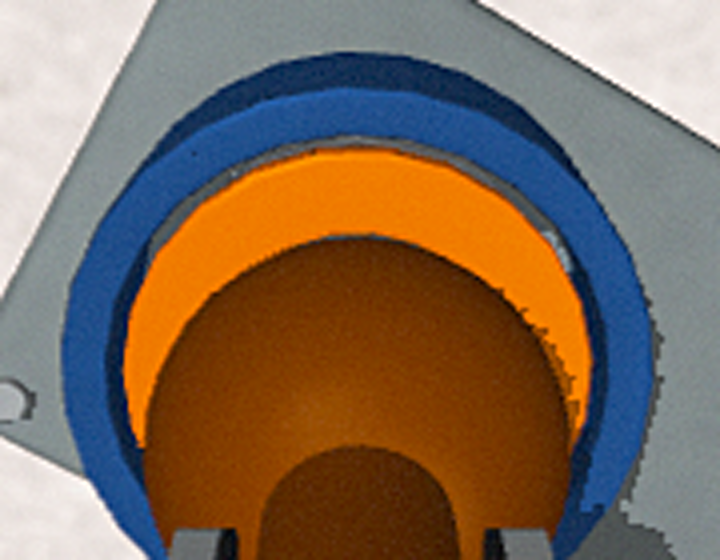

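View pics/s11.png

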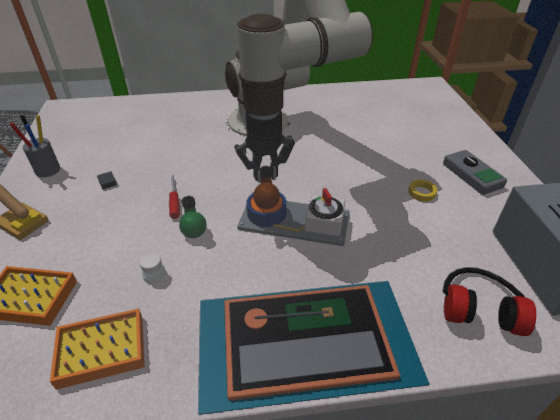

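```bash
python3 -c "
from h import *
s=arm.read_state();im,d=arm.get_image('wrist');s2=arm.read_state()
np.save('d12.npy',d);cv2.imwrite('pics/w12.png',im[:,:,::-1])
p=arm.camera_params('wrist');K=p['camera_matrix'];T=np.eye(4);T[:3,:3]=R.from_quat(s['ee_rot']).as_matrix();T[:3,3]=s['position'];M=T@p['T_tool_cam']
v,u=np.mgrid[:420,:560];P=np.stack([(u-K[0,2])/K[0,0]*d,(v-K[1,2])/K[1,1]*d,d],-1)@M[:3,:3].T+M[:3,3]
i=im.astype(int);r,g,b=i[...,0],i[...,1],i[...,2]
org=(r>200)&(g>90)&(g<160)&(b<60); blu=(b>110)&(r<60)
org[:130]=0;org[270:]=0;blu[:130]=0;blu[270:]=0
for n,m in(('ring',org),('rim',blu)):
  m=m&(d>0);m=cv2.erode(m.astype(np.uint8),np.ones((3,3)))>0;Q=P[m];print(n,len(Q),np.median(Q[:,2]),np.percentile(Q[:,2],[10,90]));A=np.c_[Q[:,:2]-[476,-18.5],np.ones(len(Q))];print(np.linalg.lstsq(A,Q[:,2],rcond=None)[0])
print(s['position'],s['contact_force'],s2['position'],s2['contact_force'])"
```

```text
ring 2140 49.95477958612754 [49.142174   50.75207939]
[ 9.85400488e-05 -6.15075543e-04  4.99470556e+01]
rim 2334 50.77811770448636 [49.98100823 51.5940841 ]
[-8.43087531e-04 -6.76246102e-04  5.07591280e+01]
[475.00486261 -17.25322694 119.20122006] [-2.43337215 -0.03225655 10.82558316] [474.99871164 -17.25069397 119.20475691] [-3.82351599  1.03749449 11.24435532]
```

```bash
python3 -c "
from bench import arm
print(arm.job_done())"
```

```text
the job is handed in; nothing more can be done
None
```

The leak test is started and the job is handed in after about 14 s. The arm is still holding the amber flask pressed down by its cap.

- **Timer:** I wound the key clockwise by about 2.4 rad in one grip. The wrist view after letting go showed the yellow pointer in the middle of the green sector, and it was still there in the wrist view as I pressed the flask down.
- **Flask:** My first grip caught only the lower edge of the cap, so I let go, moved up about 11 mm and gripped the cap squarely. I carried the flask over and lowered it into the ring. It made contact at the expected height and I pressed it down upright.
- **Ring depth:** The checks differ by about 1.5 mm, all of them close to flush (20 mm) and short of the 22 mm end stop:

| Check | Depth pressed |
|---|---|
| Tool travel | about 19.7 mm |
| Force of 11 N plus the flask's weight | about 19.3 mm |
| Wrist camera depth (ring 0.8 mm below the rim) | about 20.8 mm |

- **Other checks:** The fingers are on the cap, well above the ring. The green flask and the other things on the bench look to be where they started. A side force of about 3 N remained while holding, and I left it alone.

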